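Counter-hold the hidden bolt head while the nut is run up

ROBOT

A 6-joint arm with a two-finger parallel gripper is mounted at the origin on a cart in front of the work surface, level with it; the furniture and walls round the work are solid. World frame = base frame: x ahead of the robot, y to its left, z up, the work surface at z = 0. Lengths are in m, angles in degrees, forces in N, time in s.
With the tool pointing down it reaches from about 0.35 to 0.775 m from the base axis. Payload 5.5 kg.
Tool frame: the origin (TCP) lies midway between the tips of the shut fingers; the grasp point (between the pads) lies 19 mm behind it; z points along the fingers, y is the direction in which the jaws open and shut (so a half turn about z gives the same grasp; the last joint's range is limited). The gripper opens to 85 mm and grips with 20 to 120 N. Pads are 22 mm wide; open, the fingers measure 114 mm over their backs; the gripper's body (76 mm by 85 mm) begins 54 mm behind the grasp point. The pads swing forward as they close: fully open they stand 13 mm farther back than shut.
Start: joints at [-7.998, 17.945, 2.641, 74.691, 0, 82.002], TCP at [0.575, -0, 0.231] pointing down, gripper open.
Joint ranges: [-158.12, 158.12], [-49.38, 96.58], [-58.88, 72.47], [-126.05, 133.96], [-84.25, 85.87], [-180, 180]. Speed limits (degrees/s): [147.25, 147.25, 180, 180, 180, 180].

INTERFACE

Orientations are given as a 3x3 rotation matrix whose columns are the frame's x, y, z axes.
In Python, from plant import sense, viewer, ticket, cut_out, spot_point gives the robot as it stands.
- The arm moves only by the tool drive_tool, never from a script. Its argument "motion" is a list of rows, each an object of numbers: "jaw": the finger opening in mm, from 0 to 85.4; "dx", "dy", "dz": the shift along the tool's x, y, z in mm; "yaw": the turn about the tool's z in rad. In form: [{"jaw": .., "dx": .., "dy": .., "dz": .., "yaw": ..}, ...]. A call has 1 to 12 rows; each row shifts and turns the commanded pose from where the row before left it, along the tool's axes as they then stand; what a row does not reach is not made up. A row lasts 1/10 s, in which the tool goes at most 50 mm and 8.59 degrees, less where a joint would pass 70% of its speed; a pose out of reach is approached as far as the arm can. A call with a gripper value outside its range is refused whole. The fingers move at their own pace and stop on an object; "newtons" is the grip in N (left out, the last holds). Time passes only in rows, so rows that do not move let the fingers close. It gives the time, the measured TCP pose, the force and the opening at its end, in the units of the state.
- sense(): the state, without advancing time (a new reading comes with each control period).
- viewer.grab_frame(name): name is "scene" or "side" or "wrist"; returns the picture (480x640x3 uint8, blue, green, red); there is no depth.
- viewer.calibration(name): a dict with "vertical_fov" (degrees; the focal length in pixels is half the picture's height over the tangent of half this angle, whatever the lens; pixels are square), "cx", "cy" (the principal point, pixels), "world_to_cam" (4x4, takes a point from world to camera coordinates); the wrist camera has in their place "mount" (4x4, takes a point from camera to tool coordinates, whose origin is the TCP and whose axes are the flange's). Camera axes: x right, y down, z forward; pixel columns grow to the right and rows downward; lengths in m; the calibration is good to about 2 mm. A picture is of the moment at which its call begins: read the wrist's pose just before it. calibration takes no time and is no camera call.
- ticket.finish_job(): hands the job in, once; it reports no verdict.
Trained networks look in the newest picture that a camera, given by its name, has taken for a name from the list of things; names that differ only in an ending like _2 or _b are one class to them, and where a whole thing is asked for, a point or a joint stands for the part that bears it (a point fixed in the world has none). Each returns a list of dicts, best first, with "confidence" (0 to 1); they miss things now and then, are a little off and sometimes report something else, mostly with a low value. They report only what shows in the picture. A call takes as long as a camera call.
- cut_out(label, camera): "mask" (480x640 bool, what is visible of it) and "xy" ([column, row] in pixels, amid what is visible of it).
- spot_point(label, camera): "xy" ([column, row] in pixels: a listed point, or the origin of a listed thing).
The state is a dict: "t": time; "joint_pos": joint angles; "joint_vel": joint speeds; "joint_torque": joint torques, N m; "eef_pos": TCP position; "orientation": TCP orientation; "contact_force": force on the tool from outside, world axes, zero at the start; "moment": the same for the moment, N m; "gripper_width": finger opening in m.
Only numpy, scipy, OpenCV 4.12 (cv2) and the standard library are available. Lean on these libraries where they do the work, as an engineer would, in place of code of your own. Each camera call takes 0.05 s, during which the arm holds its last target.

TASK

On the fixture a small motor is turning the nut in front of the bracket, but the bolt turns round with it. Push the grille guard sideways by its tab until it clicks into its end detent and stays open, then reach down into the gap behind the bracket, grip the hidden hexagonal bolt head between the fingers and hold it from turning until the nut has run up tight (ten seconds of holding is always enough). Finish while still gripping the head, with the guard latched open, and leave the other things standing where they are.

Things in the scene. Friction and masses are not known exactly. Their poses are not given: they have to be found in the camera images.
- fixture: The fixture (sizes in mm), fixed to the worktop. Origin on the worktop under the bolt head; x points from the motor in front through the bracket to the rear plate (away from the robot, give or take its yaw), y is the way the guard opens, z up. The grey motor (x -133 to -57, 46 wide, top z 73) turns the nut before the bracket. A detent plunger stands at x 41 to 57, y 125, top z 87.
- gap (a point): Centre of the gap behind the bracket, level with its top at z 75 mm; axes as the fixture's. The bracket and the rear plate, 8 mm steel plates with lips to z 83, run 236 mm along y at x -21 and x +23 of the fixture: gap 44 mm wide, open above, y -71 to 141, floor at z 6. Only the bolt head is in it
- bolt: The steel bolt: origin in the centre of its hexagonal head, own x along the fixture's x. The head turns about x, slowly (about 0.2 rad/s), until it is held.
- bolt_head (a point): Centre of the steel hexagonal head, 50 mm above the worktop, mid-gap: 20 mm across flats, 23 across corners, 16 long along the fixture's x, axis level along x; a 15 mm thick collar joins it to the bracket. Grip it from above, fingers on its +y and -y sides; it need not be on the flats. The torque on it is at most 0.2 N m: a grip of 40 N or more holds it.
- grille_tab (a point): Centre of the upright tab on the grille guard, z 93.5 mm: 36 mm along x, 8 thick along y, z 80 to 108. Push its -y face towards +y, or pinch it from above. The guard is a grey slotted plate, 50 x 60 mm, top at z 80, reaching 56 mm from this point to -y and 4 mm to +y; closed, it covers the bolt head.
- grille (a joint): Slide of the guard along the fixture's +y, m: 0 closed over the bolt head, 0.110 hard end stop. A weak spring (1 to 1.5 N) closes it again unless it is latched; the detent resists between 0.097 and 0.104 (about 6 to 8 N in all), then the guard snaps on to about 0.109 and stays.
- nut (a joint): Angle of the motor-driven nut about the fixture's x, rad; it keeps growing at about 0.2 rad/s, 0.15 with the bolt held; it stops when the nut is tight on the held bolt.
- thread (a joint): How far the nut has run up on the bolt, rad: grows only while the bolt head is held from turning, at about 0.15 rad/s, from its start of 0 to 0.4 to the limit 1.0, where the nut is tight.
- amber_vial: Bystander: small amber glass vial with black cap, 28x28x62, near the motor's left side; sizes in mm, origin at the centre of its underside. Leave alone.
- green_cap: Bystander: screw cap, 22x23x14, near the motor's right side; sizes in mm, origin at the centre of its underside. Leave alone.
- gauze_roll: Bystander: white gauze roll 47x47x48, to the right; sizes in mm, origin at the centre of its underside. Leave alone.
- lab_timer: Bystander: flat bench timer 64x62x19, to the left; sizes in mm, origin at the centre of its underside. Leave alone.
- beaker: Bystander: clear beaker 56x56x70, to the left; sizes in mm, origin at the centre of its underside. Leave alone.
- dropper_2: Bystander: dropper bottle 26x26x66, behind the fixture; sizes in mm, origin at the centre of its underside. Leave alone.

How it is judged:
By the outcome, as a careful person would: the job done as asked, in the order asked, and still so for the second after the job is handed in, while the arm keeps its last pose, push and grip.
It also fails if it takes over 58 s, if anything falls off the work surface, if the arm or the gripper's body presses on something with over 40 N, if the wrist force passes 120 N, or if a joint passes its speed limit or range.

## Working session

There is one attempt and no reset: what is moved stays moved. The work goes in short steps, Python scripts to look and compute and a tool call to move; the robot and the scene stay as the last step left them, time stands still between calls to the robot, and variables do not carry over. Pictures are saved under pics/ and viewed, and the job is handed in when it is done.

Besides the shell and the picture viewer there is one more tool, called after ">>>" as name(argument=value, ...) on one line, values as JSON. drive_tool: Moves the arm, as the interface text tells. Its arguments: {"type":"object","properties":{"motion":{"type":"array"},"newtons":{"type":"number"}},"required":["motion"]}

```bash
mkdir -p pics; ls; python3 - <<'E'
from plant import sense, viewer, ticket, cut_out, spot_point
import cv2,numpy as np
s=sense();print(s)
for c in ("scene","side","wrist"):
    im=viewer.grab_frame(c);cv2.imwrite(f"pics/{c}0.png",im)
    print(c,viewer.calibration(c))
    for l in ("grille_tab","gap","bolt_head","fixture"):
        r=spot_point(l,c);print(l,[(np.round(q["xy"],1),round(q["confidence"],2)) for q in r][:2])
print(sense()["t"])
E
```

```text
pics
{'t': 0.0, 'joint_pos': array([-7.99892651e+00,  1.79907329e+01,  2.57582522e+00,  7.46913661e+01,
       -1.74331551e-03,  8.20010262e+01]), 'joint_vel': array([-0.00110731, -0.04122634, -0.064762  ,  0.001072  , -0.05023538,
        0.02348859]), 'joint_torque': array([-2.90074182e-03, -4.80629075e+01,  2.98531097e+01,  1.95313990e-02,
       -3.83516899e-04, -4.27451073e-05]), 'eef_pos': array([5.74472256e-01, 5.09347781e-05, 2.30401384e-01]), 'orientation': array([[-6.44055803e-07,  9.99998305e-01, -1.84101415e-03],
       [ 9.99999974e-01,  1.06376639e-06,  2.27976957e-04],
       [ 2.27978529e-04, -1.84101396e-03, -9.99998279e-01]]), 'contact_force': array([-0.21135674, -0.1612218 ,  0.27881312]), 'moment': array([ 0.01263107, -0.04780295, -0.02115781]), 'gripper_width': 0.08524508176667929}
scene {'vertical_fov': 44.01128429235548, 'cx': 314.4497909144398, 'cy': 235.89192882185472, 'world_to_cam': array([[ 0.85146629, -0.52438109, -0.00544285, -0.46493527],
       [-0.34734753, -0.55617063, -0.75499928,  0.30802377],
       [ 0.39288019,  0.644747  , -0.65570302,  1.38226
[... 745 characters left out ...]
48.5, 257.9]), 0.55)]
fixture [(array([349.8, 277.5]), 0.83)]
wrist {'vertical_fov': 66.3798682570517, 'cx': 314.31322294080786, 'cy': 238.9952946547558, 'mount': array([[ 4.04183130e-04, -9.64738556e-01, -2.63209717e-01,
         6.61747768e-02],
       [ 9.99999863e-01,  3.02118092e-04,  4.28244461e-04,
         9.58330576e-05],
       [-3.33623525e-04, -2.63209853e-01,  9.64738546e-01,
        -1.44362468e-01],
       [ 0.00000000e+00,  0.00000000e+00,  0.00000000e+00,
         1.00000000e+00]])}
grille_tab [(array([260.2,  36.4]), 0.57)]
gap [(array([260.4,  39.1]), 0.68), (array([266.5,  27.1]), 0.59)]
bolt_head [(array([264.4,  82.3]), 0.9)]
fixture [(array([272.1,  90.5]), 0.62)]
0.75
```

View pictures.

View pics/scene0.png

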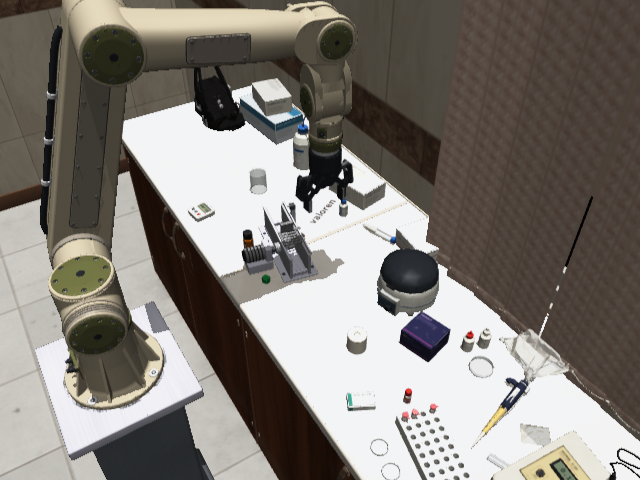

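View pics/side0.png

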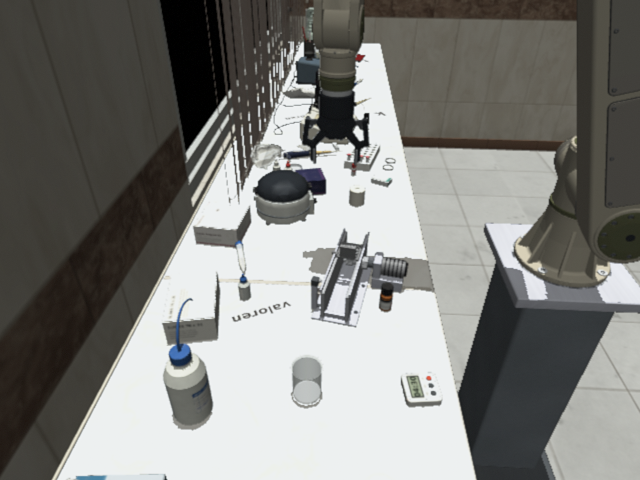

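View pics/wrist0.png

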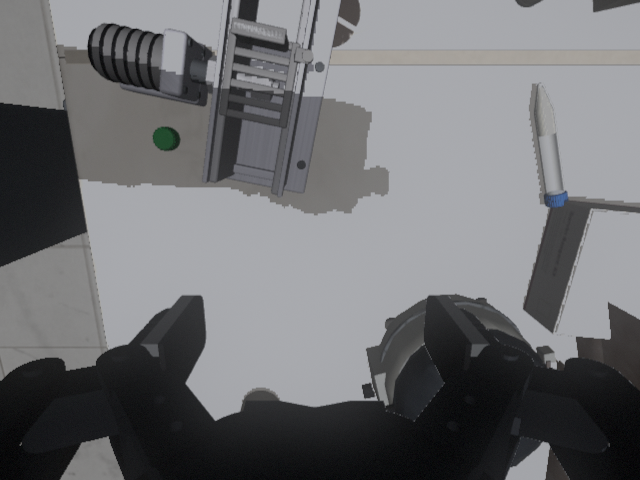

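```bash
cat > h.py <<'E'
import numpy as np
from plant import sense, viewer, cut_out, spot_point
from scipy.optimize import least_squares
def K(c):
    return 240/np.tan(np.radians(c["vertical_fov"])/2)
def w2c(name,s=None):
    c=viewer.calibration(name)
    if "world_to_cam" in c: return c,np.array(c["world_to_cam"])
    T=np.eye(4);T[:3,:3]=s["orientation"];T[:3,3]=s["eef_pos"]
    return c,np.linalg.inv(T@c["mount"])
def proj(p,name,s=None):
    c,W=w2c(name,s);q=W[:3,:3]@p+W[:3,3]
    f=K(c);return np.array([c["cx"]+f*q[0]/q[2],c["cy"]+f*q[1]/q[2]])
def onz(xy,name,z,s=None):
    c,W=w2c(name,s);f=K(c)
    d=W[:3,:3].T@np.array([(xy[0]-c["cx"])/f,(xy[1]-c["cy"])/f,1]);o=-W[:3,:3].T@W[:3,3]
    return o+d*(z-o[2])/d[2]
E
python3 - <<'E'
from h import *
s=sense()
P={"scene":dict(t=(285.6,226),g=(285.9,229.2),b=(287.3,241)),"side":dict(t=(345.7,251.4),g=(346.8,259.3),b=(348.5,257.9)),"wrist":dict(t=(260.2,36.4),g=(260.4,39.1),b=(264.4,82.3))}
z=dict(t=.0935,g=.075,b=.05)
for c in P:
    for k in P[c]: print(c,k,onz(P[c][k],c,z[k],s).round(4))
E
```

```text
scene t [0.5394 0.1386 0.0935]
scene g [0.5436 0.1457 0.075 ]
scene b [0.5358 0.1259 0.05  ]
side t [0.5419 0.134  0.0935]
side g [0.5386 0.1385 0.075 ]
side b [0.5339 0.0999 0.05  ]
wrist t [0.5378 0.1346 0.0935]
wrist g [0.5354 0.1373 0.075 ]
wrist b [0.5341 0.1111 0.05  ]
```

>>> drive_tool(motion=[{"jaw": 85, "dx": 40, "dy": -15}, {"jaw": 85, "dx": 40, "dy": -15}, {"jaw": 85}, {"jaw": 85}, {"jaw": 85}])

```text
validation failed for argument at $.mo...
```

```bash
python3 - <<'E'
from h import *
import cv2
s=sense();print(s["eef_pos"],s["contact_force"])
im=viewer.grab_frame("wrist");cv2.imwrite(f"pics/wrist1.png",im)
for l,z in (("grille_tab",.0935),("gap",.075),("bolt_head",.05),("fixture",0)):
        r=spot_point(l,"wrist")
        for q in r[:2]: print(l,np.round(q["xy"],1),round(q["confidence"],2),onz(q["xy"],"wrist",z,s).round(4))
E
```

```text
[ 5.75060628e-01 -1.73480755e-05  2.31372509e-01] [0.87822581 0.78498223 0.23196242]
grille_tab [261.6  39. ] 0.88 [0.5387 0.133  0.0935]
gap [268.5  26.3] 0.58 [0.5416 0.1458 0.075 ]
gap [260.   38.5] 0.17 [0.5351 0.1377 0.075 ]
bolt_head [264.4  84.4] 0.63 [0.5341 0.1095 0.05  ]
```

View pics/wrist1.png

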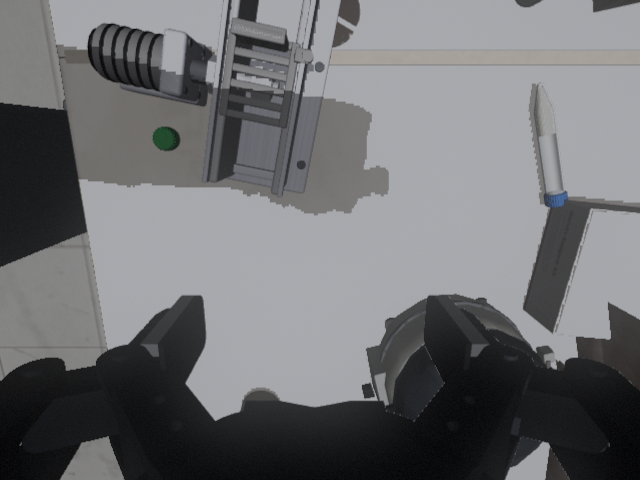

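The call was refused, most likely because every row needs all of its keys. The picture is unchanged.

>>> drive_tool(motion=[{"jaw": 85, "dx": 40, "dy": -15, "dz": 0, "yaw": 0}, {"jaw": 85, "dx": 40, "dy": -15, "dz": 0, "yaw": 0}, {"jaw": 85, "dx": 0, "dy": 0, "dz": 0, "yaw": 0}, {"jaw": 85, "dx": 0, "dy": 0, "dz": 0, "yaw": 0}])

```text
t: 1.4
eef_pos: [0.5449, 0.0808, 0.2316]
orientation: [[-0.002, 1.0, 0.001], [1.0, 0.002, -0.0], [-0.0, 0.001, -1.0]]
contact_force: [-0.5, 0.8, -0.7]
gripper_width: 0.0848
```

```bash
cat > look.py <<'E'
from h import *
import cv2,sys
n=sys.argv[1]; cam=sys.argv[2] if len(sys.argv)>2 else "wrist"
s=sense();print(s["t"],s["eef_pos"].round(4),s["contact_force"].round(2),s["joint_pos"].round(1))
im=viewer.grab_frame(cam);cv2.imwrite(f"pics/{n}.png",im)
for l,z in (("grille_tab",.0935),("gap",.075),("bolt_head",.05),("fixture",0)):
        r=spot_point(l,cam)
        for q in r[:2]: print(l,np.round(q["xy"],1),round(q["confidence"],2),onz(q["xy"],cam,z,s).round(4))
E
python3 look.py wrist2
```

```text
1.4 [0.5449 0.0808 0.2316] [-0.52  0.78 -0.73] [ 0.1 15.2 -1.  73.7 -0.  90. ]
grille_tab [306.2 155.8] 0.72 [0.539  0.1346 0.0935]
gap [310.9 142.6] 0.91 [0.5424 0.144  0.075 ]
bolt_head [304.  183.7] 0.91 [0.5361 0.1086 0.05  ]
fixture [302.6 180. ] 0.68 [0.5333 0.1065 0.    ]
fixture [547.5  88.7] 0.47 [0.7679 0.1937 0.    ]
```

View pics/wrist2.png

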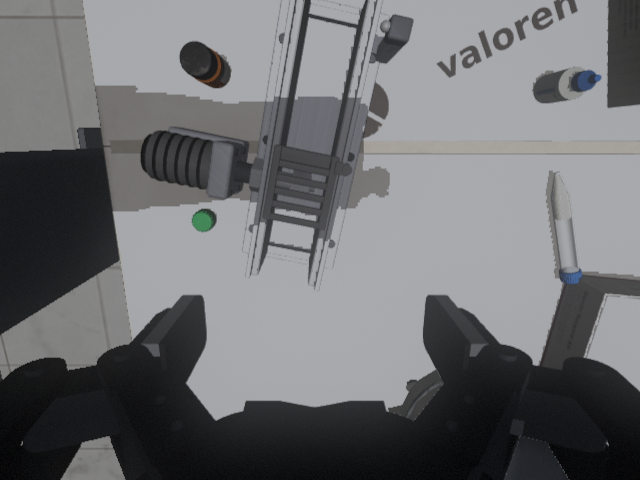

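```bash
python3 - <<'E'
import cv2
im=cv2.imread("pics/wrist2.png")[0:300,220:440]
cv2.imwrite("pics/z.png",cv2.resize(im,None,fx=2.0,fy=2.0,interpolation=cv2.INTER_CUBIC))
from h import *
s=sense()
for a in [(250,272),(302,0),(317,286),(378,0),(275,147),(343,156)]: print(a,onz(a,"wrist",.083,s).round(4))
E
```

```text
(250, 272) [0.4912 0.0364 0.083 ]
(302, 0) [0.5372 0.2392 0.083 ]
(317, 286) [0.5479 0.0236 0.083 ]
(378, 0) [0.5906 0.2391 0.083 ]
(275, 147) [0.5154 0.1391 0.083 ]
(343, 156) [0.5681 0.1323 0.083 ]
```

View pics/z.png

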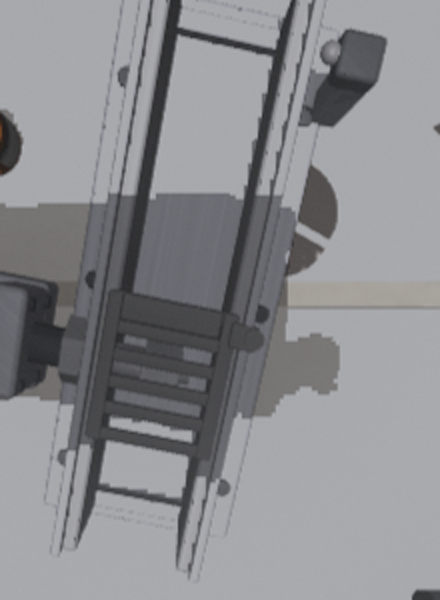

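```bash
python3 - <<'E'
from h import *
s=sense()
C=[onz(a,"wrist",.08,s) for a in [(276,147),(339,158),(324,230),(264,218.5)]]
for c in C: print(c.round(4))
print(np.mean(C,0), [np.linalg.norm(C[i]-C[(i+1)%4]).round(4) for i in range(4)])
for i,j in ((3,0),(2,1)): 
    d=C[j]-C[i];print(np.degrees(np.arctan2(-d[0],d[1])))
for i,j in ((0,1),(3,2)): 
    d=C[j]-C[i];print(np.degrees(np.arctan2(d[1],d[0])))
E
for c in scene side; do python3 look.py $c"1" $c; done
```

```text
[0.5158 0.1391 0.08  ]
[0.5652 0.1306 0.08  ]
[0.5537 0.0722 0.08  ]
[0.5043 0.082  0.08  ]
[0.53477289 0.10597989 0.08      ] [np.float64(0.0501), np.float64(0.0595), np.float64(0.0504), np.float64(0.0582)]
-11.400254014761396
-11.118654153695328
-9.72323916499726
-11.219008445554957
1.65 [0.5455 0.079  0.2312] [0.7  0.61 0.4 ] [-0.1 15.3 -1.  73.7 -0.  90. ]
grille_tab [289.5 231. ] 0.78 [0.538  0.1147 0.0935]
gap [287.8 231.3] 0.7 [0.5437 0.1352 0.075 ]
bolt_head [291.  243.8] 0.37 [0.5387 0.1104 0.05  ]
fixture [291.1 258.8] 0.72 [0.5341 0.1051 0.    ]
fixture [244.5 246.4] 0.38 [0.4468 0.2207 0.    ]
1.9 [0.5452 0.0795 0.2312] [ 0.17  0.43 -1.05] [-0.  15.3 -1.  73.7 -0.  90. ]
grille_tab [342.9 252.9] 0.89 [0.548  0.14   0.0935]
gap [347.9 259.7] 0.63 [0.5362 0.1398 0.075 ]
gap [345.9 260.4] 0.61 [0.5406 0.1426 0.075 ]
bolt_head [350.9 258.6] 0.64 [0.5283 0.1022 0.05  ]
fixture [350.3 275.5] 0.97 [0.5274 0.1032 0.    ]
```

>>> drive_tool(motion=[{"jaw": 0, "dx": 0, "dy": 0, "dz": 0, "yaw": -0.1377}, {"jaw": 0, "dx": 0, "dy": 0, "dz": 0, "yaw": -0.1377}, {"jaw": 0, "dx": 0, "dy": 0, "dz": 0, "yaw": -0.1377}, {"jaw": 0, "dx": 0, "dy": 0, "dz": 0, "yaw": -0.1377}, {"jaw": 0, "dx": 0, "dy": 0, "dz": 0, "yaw": -0.1377}, {"jaw": 0, "dx": 0, "dy": 0, "dz": 0, "yaw": -0.1377}, {"jaw": 0, "dx": 0, "dy": 0, "dz": 0, "yaw": -0.1377}, {"jaw": 0, "dx": 0, "dy": 0, "dz": 0, "yaw": -0.1377}, {"jaw": 0, "dx": 0, "dy": 0, "dz": 0, "yaw": -0.1377}, {"jaw": 0, "dx": 0, "dy": 0, "dz": 0, "yaw": -0.1377}, {"jaw": 0, "dx": 0, "dy": 0, "dz": 0, "yaw": 0}, {"jaw": 0, "dx": 0, "dy": 0, "dz": 0, "yaw": 0}])

```text
t: 3.35
eef_pos: [0.545, 0.08, 0.2313]
orientation: [[-0.981, 0.196, 0.0], [0.196, 0.981, 0.0], [-0.0, 0.0, -1.0]]
contact_force: [-0.1, -0.7, -1.2]
gripper_width: 0.0001
```

```bash
cat > go.py <<'E'
from h import *
import sys
t=np.array([float(a) for a in sys.argv[1:4]]);s=sense()
print("t",s["t"],"d mm:",(s["orientation"].T@(t-s["eef_pos"])*1000).round(1),"pos",s["eef_pos"].round(4),"F",s["contact_force"].round(2),"w",round(s["gripper_width"],4))
y=s["orientation"][:,1];print("yaw of tool y:",np.degrees(np.arctan2(-y[0],y[1])).round(2),"Fy",(s["contact_force"]@y).round(2),"j",s["joint_pos"].round(0))
E
python3 go.py 0.5336 0.1001 0.090; python3 look.py wrist3
```

```text
t 3.35 d mm: [ 15.2  17.4 141.3] pos [0.545  0.08   0.2313] F [-0.08 -0.67 -1.16] w 0.0001
yaw of tool y: -11.29 Fy -0.68 j [ 0. 15. -1. 74.  0. 11.]
3.35 [0.545  0.08   0.2313] [-0.08 -0.67 -1.16] [ 0.  15.2 -1.  73.7  0.  11.3]
grille_tab [381.5 206.2] 0.83 [0.5398 0.1341 0.0935]
gap [391.8 198.7] 0.68 [0.5392 0.1461 0.075 ]
bolt_head [346.8 193.6] 0.55 [0.5318 0.1119 0.05  ]
fixture [341.  189.6] 0.56 [0.5346 0.1098 0.    ]
```

View pics/wrist3.png

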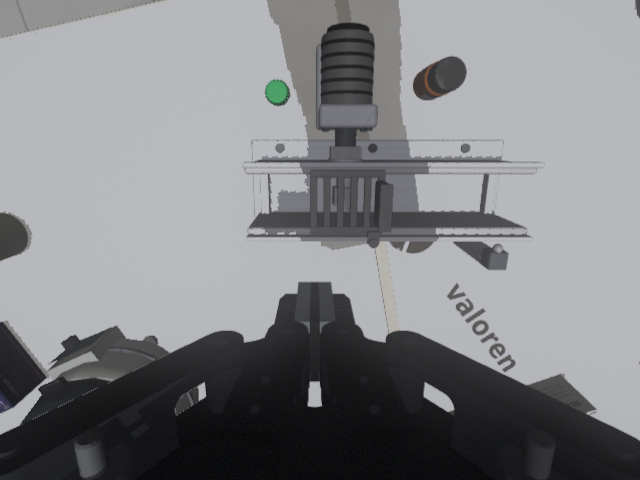

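>>> drive_tool(motion=[{"jaw": 0, "dx": 15, "dy": 15, "dz": 20, "yaw": 0}, {"jaw": 0, "dx": 0, "dy": 0, "dz": 40, "yaw": 0}, {"jaw": 0, "dx": 0, "dy": 0, "dz": 40, "yaw": 0}, {"jaw": 0, "dx": 0, "dy": 0, "dz": 30, "yaw": 0}, {"jaw": 0, "dx": 0, "dy": 0, "dz": 11, "yaw": 0}, {"jaw": 0, "dx": 0, "dy": 0, "dz": 0, "yaw": 0}, {"jaw": 0, "dx": 0, "dy": 0, "dz": 0, "yaw": 0}])

```text
t: 4.3
eef_pos: [0.5343, 0.0976, 0.0916]
orientation: [[-0.981, 0.193, 0.002], [0.193, 0.981, 0.0], [-0.002, 0.0, -1.0]]
contact_force: [0.4, 1.1, -0.0]
gripper_width: 0.0002
```

```bash
python3 go.py 0.5398 0.1325 0.090; python3 look.py wrist4
```

```text
t 4.3 d mm: [ 1.3 35.3  1.6] pos [0.5343 0.0976 0.0916] F [ 0.42  1.15 -0.01] w 0.0002
yaw of tool y: -11.12 Fy 1.21 j [  2.  19. -16.  55.   0.  13.]
4.3 [0.5343 0.0976 0.0916] [ 0.42  1.15 -0.01] [  1.9  19.1 -16.1  54.7   0.   13. ]
grille_tab [400.2 298.7] 0.58 [0.5398 0.133  0.0935]
gap [417.  281.3] 0.97 [0.5417 0.1449 0.075 ]
bolt_head [337.1 258.5] 0.61 [0.5319 0.1101 0.05  ]
fixture [331.  238.9] 0.97 [0.5346 0.1086 0.    ]
```

View pics/wrist4.png

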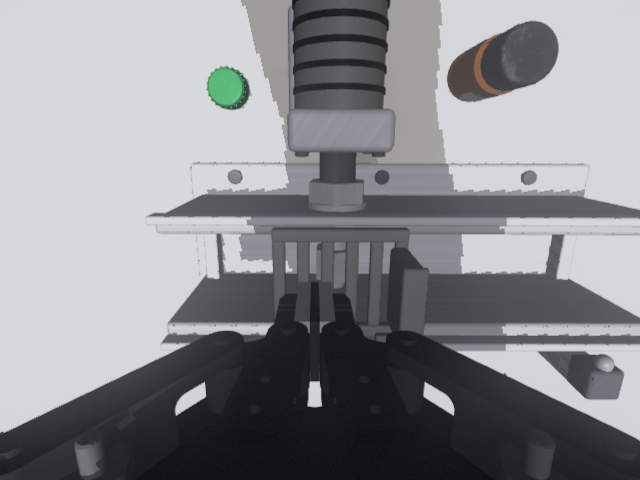

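>>> drive_tool(motion=[{"jaw": 0, "dx": 1, "dy": 10, "dz": 1, "yaw": 0}, {"jaw": 0, "dx": 0, "dy": 6, "dz": 0, "yaw": 0}, {"jaw": 0, "dx": 0, "dy": 6, "dz": 0, "yaw": 0}, {"jaw": 0, "dx": 0, "dy": 8, "dz": 0, "yaw": 0}, {"jaw": 0, "dx": 0, "dy": 10, "dz": 0, "yaw": 0}, {"jaw": 0, "dx": 0, "dy": 10, "dz": 0, "yaw": 0}, {"jaw": 0, "dx": 0, "dy": 10, "dz": 0, "yaw": 0}, {"jaw": 0, "dx": 0, "dy": 10, "dz": 0, "yaw": 0}, {"jaw": 0, "dx": 0, "dy": 10, "dz": 0, "yaw": 0}, {"jaw": 0, "dx": 0, "dy": 10, "dz": 0, "yaw": 0}, {"jaw": 0, "dx": 0, "dy": 0, "dz": 0, "yaw": 0}, {"jaw": 0, "dx": 0, "dy": 0, "dz": 0, "yaw": 0}])

```text
t: 5.75
eef_pos: [0.5494, 0.1864, 0.0891]
orientation: [[-0.981, 0.192, -0.0], [0.192, 0.981, -0.0], [0.0, -0.0, -1.0]]
contact_force: [0.4, -1.8, 1.6]
gripper_width: -0.0001
```

```bash
python3 go.py 0.5610 0.2404 0.090; python3 look.py wrist5
```

```text
t 5.75 d mm: [-1.  55.2 -0.9] pos [0.5494 0.1864 0.0891] F [ 0.39 -1.81  1.62] w -0.0001
yaw of tool y: -11.07 Fy -1.7 j [ 11.  23. -11.  56.   0.  22.]
5.75 [0.5494 0.1864 0.0891] [ 0.39 -1.81  1.62] [ 10.8  23.1 -10.6  56.4   0.   21.9]
grille_tab [354.2 308.6] 0.85 [0.5544 0.202  0.0935]
gap [220.  284.9] 0.75 [0.5399 0.1434 0.075 ]
bolt_head [166.3 267.1] 0.83 [0.5334 0.1094 0.05  ]
bolt_head [317.1  78.2] 0.19 [0.4578 0.2053 0.05  ]
fixture [195.7 238.8] 0.89 [0.5316 0.1099 0.    ]
```

View pics/wrist5.png

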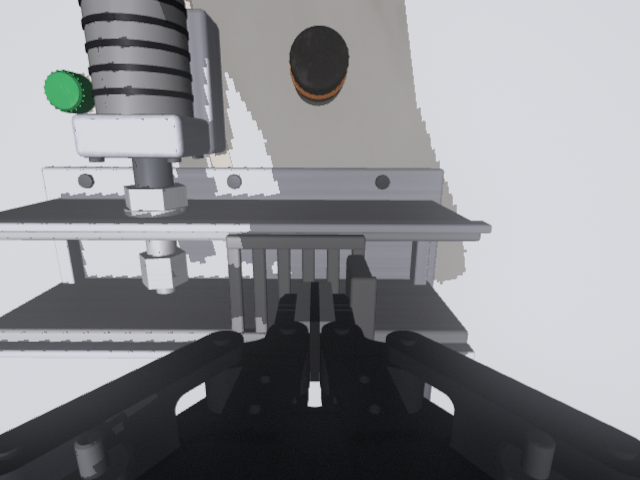

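>>> drive_tool(motion=[{"jaw": 0, "dx": 0, "dy": 8, "dz": 0, "yaw": 0}, {"jaw": 0, "dx": 0, "dy": 8, "dz": 0, "yaw": 0}, {"jaw": 0, "dx": 0, "dy": 6, "dz": 0, "yaw": 0}, {"jaw": 0, "dx": 0, "dy": 4, "dz": 0, "yaw": 0}, {"jaw": 0, "dx": 0, "dy": 3, "dz": 0, "yaw": 0}, {"jaw": 0, "dx": 0, "dy": 0, "dz": 0, "yaw": 0}, {"jaw": 0, "dx": 0, "dy": 0, "dz": 0, "yaw": 0}])

```text
t: 6.7
eef_pos: [0.5549, 0.2138, 0.0891]
orientation: [[-0.981, 0.193, -0.001], [0.193, 0.981, -0.002], [0.0, -0.002, -1.0]]
contact_force: [0.9, -6.1, -1.8]
gripper_width: 0.0002
```

>>> drive_tool(motion=[{"jaw": 0, "dx": 0, "dy": 2, "dz": 0, "yaw": 0}, {"jaw": 0, "dx": 0, "dy": 0, "dz": 0, "yaw": 0}])

```text
t: 6.9
eef_pos: [0.5552, 0.2158, 0.0891]
orientation: [[-0.981, 0.193, -0.001], [0.193, 0.981, -0.002], [0.0, -0.002, -1.0]]
contact_force: [0.3, -5.4, -1.7]
gripper_width: -0.0003
```

>>> drive_tool(motion=[{"jaw": 0, "dx": 0, "dy": 2, "dz": 0, "yaw": 0}, {"jaw": 0, "dx": 0, "dy": 0, "dz": 0, "yaw": 0}])

```text
t: 7.1
eef_pos: [0.5558, 0.2188, 0.0893]
orientation: [[-0.981, 0.192, -0.0], [0.192, 0.981, 0.001], [0.0, 0.001, -1.0]]
contact_force: [0.3, -0.7, -1.0]
gripper_width: -0.0003
```

>>> drive_tool(motion=[{"jaw": 0, "dx": 0, "dy": 2, "dz": 0, "yaw": 0}, {"jaw": 0, "dx": 0, "dy": 0, "dz": 0, "yaw": 0}])

```text
t: 7.3
eef_pos: [0.5567, 0.2214, 0.0896]
orientation: [[-0.981, 0.192, 0.001], [0.192, 0.981, 0.001], [-0.001, 0.002, -1.0]]
contact_force: [0.8, -0.0, -0.5]
gripper_width: -0.0002
```

```bash
python3 go.py 0.5610 0.2404 0.090; python3 look.py wrist6
```

```text
t 7.3 d mm: [-0.6 19.5 -0.4] pos [0.5567 0.2214 0.0896] F [ 0.75 -0.03 -0.53] w -0.0002
yaw of tool y: -11.07 Fy 0.11 j [14. 25. -8. 57.  0. 25.]
7.3 [0.5567 0.2214 0.0896] [ 0.75 -0.03 -0.53] [14.  24.9 -7.7 57.4  0.1 25. ]
grille_tab [362.5 305.3] 0.95 [0.5611 0.2406 0.0935]
gap [139.8 284.4] 0.91 [0.5399 0.1417 0.075 ]
bolt_head [ 97.2 264.9] 0.74 [0.5327 0.1087 0.05  ]
fixture [139.8 239.8] 0.69 [0.5327 0.1084 0.    ]
fixture [360.7 302.4] 0.18 [0.6053 0.2445 0.    ]
```

View pics/wrist6.png

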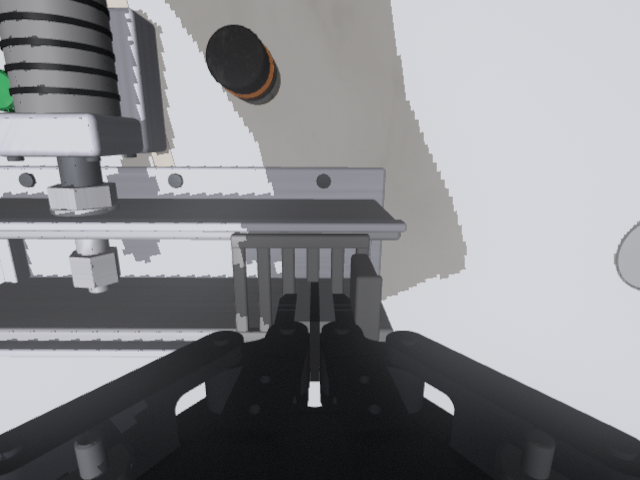

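```bash
python3 go.py 0.533 0.1085 0.150
```

```text
t 7.55 d mm: [   1.5 -114.6  -60.6] pos [0.5565 0.2208 0.0895] F [-0.37 -0.46 -0.46] w -0.0
yaw of tool y: -11.09 Fy -0.53 j [14. 25. -8. 57.  0. 25.]
```

>>> drive_tool(motion=[{"jaw": 0, "dx": 0, "dy": -4, "dz": -20, "yaw": 0}, {"jaw": 0, "dx": 0, "dy": -6, "dz": -40, "yaw": 0}, {"jaw": 65, "dx": 0, "dy": -25, "dz": 0, "yaw": 0}, {"jaw": 65, "dx": 0, "dy": -40, "dz": 0, "yaw": 0}, {"jaw": 65, "dx": 0, "dy": -30, "dz": 0, "yaw": 0}, {"jaw": 65, "dx": 0, "dy": -10, "dz": 0, "yaw": 0}, {"jaw": 65, "dx": 0, "dy": 0, "dz": 0, "yaw": 0}, {"jaw": 65, "dx": 0, "dy": 0, "dz": 0, "yaw": 0}, {"jaw": 65, "dx": 0, "dy": 0, "dz": 0, "yaw": 0}])

```text
t: 8.45
eef_pos: [0.5345, 0.1086, 0.1493]
orientation: [[-0.981, 0.191, 0.0], [0.191, 0.981, 0.0], [-0.0, 0.0, -1.0]]
contact_force: [0.0, -0.2, 0.3]
gripper_width: 0.065
```

```bash
python3 go.py 0.533 0.1085 0.150; python3 look.py wrist7
```

```text
t 8.45 d mm: [ 1.4 -0.4 -0.7] pos [0.5345 0.1086 0.1493] F [ 0.04 -0.16  0.28] w 0.065
yaw of tool y: -11.04 Fy -0.15 j [  3.  17. -11.  63.   0.  14.]
8.45 [0.5345 0.1086 0.1493] [ 0.04 -0.16  0.28] [  3.   16.8 -10.6  62.5   0.   14.1]
grille_tab [550.7 260.3] 0.73 [0.5614 0.2416 0.0935]
grille_tab [232.4 100.7] 0.57 [0.4428 0.0834 0.0935]
gap [373.8 246.4] 0.89 [0.5397 0.145  0.075 ]
bolt_head [317.3 236.2] 0.56 [0.5331 0.1107 0.05  ]
fixture [315.2 221.6] 0.92 [0.5338 0.1093 0.    ]
```

View pics/wrist7.png

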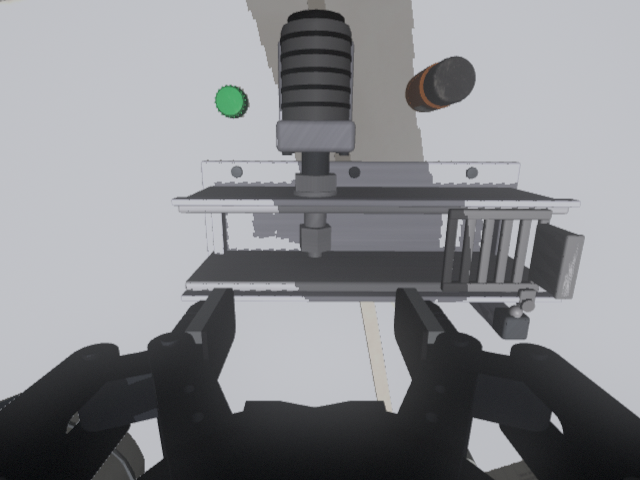

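```bash
python3 - <<'E'
from h import *
s=sense();R=s["orientation"]
for a,z in [((315,212),.083),((315,204),.083),((315,281),.083),((315,287),.083),((315,252),.006),((301,238),.058),((331,238),.058),((315.5,251),.055),((315.5,227),.055)]: print(a,z,((onz(a,"wrist",z,s)-s["eef_pos"])@R*1000).round(1))
E
```

```text
(315, 212) 0.083 [25.2  0.  66.2]
(315, 204) 0.083 [29.9  0.  66.2]
(315, 281) 0.083 [-17.9   0.1  66.2]
(315, 287) 0.083 [-21.8   0.1  66.2]
(315, 252) 0.006 [-23.3   0.3 143.2]
(301, 238) 0.058 [ 2.7 -9.2 91.2]
(331, 238) 0.058 [ 2.7 10.8 91.2]
(315.5, 251) 0.055 [-7.3  0.5 94.2]
(315.5, 227) 0.055 [ 9.5  0.5 94.2]
```

>>> drive_tool(motion=[{"jaw": 65, "dx": 1, "dy": 0.5, "dz": 15, "yaw": 0}, {"jaw": 65, "dx": 0, "dy": 0, "dz": 25, "yaw": 0}, {"jaw": 65, "dx": 0, "dy": 0, "dz": 20, "yaw": 0}, {"jaw": 65, "dx": 0, "dy": 0, "dz": 15, "yaw": 0}, {"jaw": 65, "dx": 0, "dy": 0, "dz": 15, "yaw": 0}, {"jaw": 65, "dx": 0, "dy": 0, "dz": 15, "yaw": 0}, {"jaw": 65, "dx": 0, "dy": 0, "dz": 14, "yaw": 0}, {"jaw": 65, "dx": 0, "dy": 0, "dz": 0, "yaw": 0}, {"jaw": 65, "dx": 0, "dy": 0, "dz": 0, "yaw": 0}])

```text
t: 9.6
eef_pos: [0.5331, 0.1085, 0.0303]
orientation: [[-0.981, 0.192, -0.001], [0.192, 0.981, -0.0], [0.001, -0.0, -1.0]]
contact_force: [0.1, 0.1, 0.3]
gripper_width: 0.0654
```

```bash
python3 go.py 0.5335 0.1091 0.030; python3 look.py wrist8
```

```text
t 9.6 d mm: [-0.3  0.7  0.3] pos [0.5331 0.1085 0.0303] F [0.12 0.06 0.3 ] w 0.0654
yaw of tool y: -11.08 Fy 0.08 j [  3.  23. -20.  47.   0.  14.]
9.6 [0.5331 0.1085 0.0303] [0.12 0.06 0.3 ] [  3.   22.9 -20.3  46.8   0.   14.1]
bolt_head [317.7 320.7] 0.92 [0.5327 0.1095 0.05  ]
fixture [315.2 275. ] 0.87 [0.5333 0.1085 0.    ]
fixture [315.5 324.6] 0.5 [0.5607 0.1034 0.    ]
```

View pics/wrist8.png

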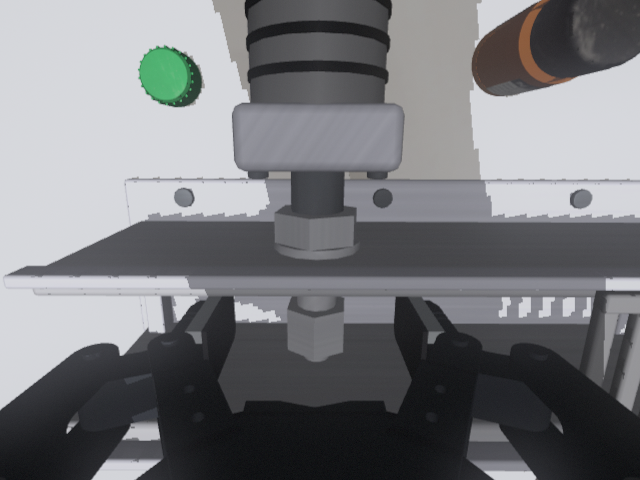

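>>> drive_tool(motion=[{"jaw": 10, "dx": 0, "dy": 0.5, "dz": 0, "yaw": 0}, {"jaw": 10, "dx": 0, "dy": 0, "dz": 0, "yaw": 0}, {"jaw": 10, "dx": 0, "dy": 0, "dz": 0, "yaw": 0}, {"jaw": 10, "dx": 0, "dy": 0, "dz": 0, "yaw": 0}, {"jaw": 10, "dx": 0, "dy": 0, "dz": 0, "yaw": 0}, {"jaw": 10, "dx": 0, "dy": 0, "dz": 0, "yaw": 0}, {"jaw": 10, "dx": 0, "dy": 0, "dz": 0, "yaw": 0}, {"jaw": 10, "dx": 0, "dy": 0, "dz": 0, "yaw": 0}], newtons=75)

```text
t: 10.65
eef_pos: [0.5335, 0.109, 0.0307]
orientation: [[-0.981, 0.192, 0.001], [0.192, 0.981, 0.0], [-0.0, 0.0, -1.0]]
contact_force: [-1.4, 0.8, 6.0]
gripper_width: 0.019
```

```bash
python3 go.py 0.5335 0.1091 0.030; python3 look.py wrist9
```

```text
t 10.65 d mm: [0.1 0.1 0.7] pos [0.5335 0.109  0.0307] F [-1.37  0.78  6.  ] w 0.019
yaw of tool y: -11.1 Fy 0.5 j [  3.  23. -20.  47.   0.  14.]
10.65 [0.5335 0.109  0.0307] [-1.37  0.78  6.  ] [  3.1  22.9 -20.3  46.8   0.   14.2]
bolt_head [317.4 320.4] 0.74 [0.5332 0.1098 0.05  ]
fixture [316.4 274.6] 0.8 [0.5338 0.1096 0.    ]
```

View pics/wrist9.png

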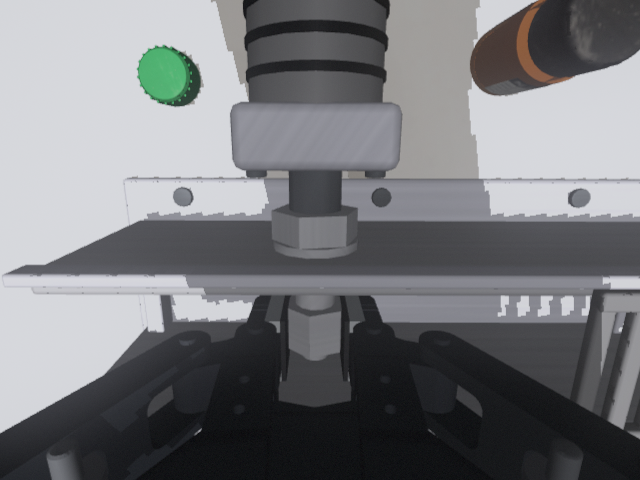

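>>> drive_tool(motion=[{"jaw": 10, "dx": 0, "dy": 0, "dz": 0, "yaw": 0}, {"jaw": 10, "dx": 0, "dy": 0, "dz": 0, "yaw": 0}, {"jaw": 10, "dx": 0, "dy": 0, "dz": 0, "yaw": 0}, {"jaw": 10, "dx": 0, "dy": 0, "dz": 0, "yaw": 0}, {"jaw": 10, "dx": 0, "dy": 0, "dz": 0, "yaw": 0}, {"jaw": 10, "dx": 0, "dy": 0, "dz": 0, "yaw": 0}, {"jaw": 10, "dx": 0, "dy": 0, "dz": 0, "yaw": 0}, {"jaw": 10, "dx": 0, "dy": 0, "dz": 0, "yaw": 0}, {"jaw": 10, "dx": 0, "dy": 0, "dz": 0, "yaw": 0}, {"jaw": 10, "dx": 0, "dy": 0, "dz": 0, "yaw": 0}, {"jaw": 10, "dx": 0, "dy": 0, "dz": 0, "yaw": 0}, {"jaw": 10, "dx": 0, "dy": 0, "dz": 0, "yaw": 0}])

```text
t: 12.1
eef_pos: [0.5335, 0.1089, 0.0307]
orientation: [[-0.981, 0.193, 0.001], [0.193, 0.981, 0.0], [-0.0, 0.0, -1.0]]
contact_force: [-1.9, 1.4, 6.1]
gripper_width: 0.0187
```

>>> drive_tool(motion=[{"jaw": 10, "dx": 0, "dy": 0, "dz": 0, "yaw": 0}, {"jaw": 10, "dx": 0, "dy": 0, "dz": 0, "yaw": 0}, {"jaw": 10, "dx": 0, "dy": 0, "dz": 0, "yaw": 0}, {"jaw": 10, "dx": 0, "dy": 0, "dz": 0, "yaw": 0}, {"jaw": 10, "dx": 0, "dy": 0, "dz": 0, "yaw": 0}, {"jaw": 10, "dx": 0, "dy": 0, "dz": 0, "yaw": 0}, {"jaw": 10, "dx": 0, "dy": 0, "dz": 0, "yaw": 0}, {"jaw": 10, "dx": 0, "dy": 0, "dz": 0, "yaw": 0}, {"jaw": 10, "dx": 0, "dy": 0, "dz": 0, "yaw": 0}, {"jaw": 10, "dx": 0, "dy": 0, "dz": 0, "yaw": 0}, {"jaw": 10, "dx": 0, "dy": 0, "dz": 0, "yaw": 0}, {"jaw": 10, "dx": 0, "dy": 0, "dz": 0, "yaw": 0}])

```text
t: 13.3
eef_pos: [0.5335, 0.109, 0.0307]
orientation: [[-0.981, 0.192, 0.001], [0.192, 0.981, 0.0], [-0.0, 0.0, -1.0]]
contact_force: [-2.1, 1.7, 5.4]
gripper_width: 0.0188
```

>>> drive_tool(motion=[{"jaw": 10, "dx": 0, "dy": 0, "dz": 0, "yaw": 0}, {"jaw": 10, "dx": 0, "dy": 0, "dz": 0, "yaw": 0}, {"jaw": 10, "dx": 0, "dy": 0, "dz": 0, "yaw": 0}, {"jaw": 10, "dx": 0, "dy": 0, "dz": 0, "yaw": 0}, {"jaw": 10, "dx": 0, "dy": 0, "dz": 0, "yaw": 0}, {"jaw": 10, "dx": 0, "dy": 0, "dz": 0, "yaw": 0}, {"jaw": 10, "dx": 0, "dy": 0, "dz": 0, "yaw": 0}, {"jaw": 10, "dx": 0, "dy": 0, "dz": 0, "yaw": 0}, {"jaw": 10, "dx": 0, "dy": 0, "dz": 0, "yaw": 0}, {"jaw": 10, "dx": 0, "dy": 0, "dz": 0, "yaw": 0}, {"jaw": 10, "dx": 0, "dy": 0, "dz": 0, "yaw": 0}, {"jaw": 10, "dx": 0, "dy": 0, "dz": 0, "yaw": 0}])

```text
t: 14.5
eef_pos: [0.5335, 0.109, 0.0307]
orientation: [[-0.981, 0.192, 0.001], [0.192, 0.981, 0.0], [-0.0, 0.0, -1.0]]
contact_force: [-2.2, 0.4, 5.6]
gripper_width: 0.0184
```

```bash
python3 go.py 0.5335 0.1091 0.030; python3 look.py wrist10; python3 look.py scene10 scene
```

```text
t 14.5 d mm: [0.  0.1 0.7] pos [0.5335 0.109  0.0307] F [-2.24  0.43  5.57] w 0.0184
yaw of tool y: -11.1 Fy -0.01 j [  3.  23. -20.  47.   0.  14.]
14.5 [0.5335 0.109  0.0307] [-2.24  0.43  5.57] [  3.1  22.9 -20.3  46.8   0.   14.2]
bolt_head [315.3 320.7] 0.71 [0.5331 0.109  0.05  ]
bolt_head [316.8 273.9] 0.55 [0.5148 0.1131 0.05  ]
fixture [314.3 275.8] 0.61 [0.5343 0.1084 0.    ]
14.75 [0.5335 0.109  0.0307] [-1.57  1.58  6.64] [  3.1  22.9 -20.3  46.8   0.   14.2]
grille_tab [274.  204.7] 0.63 [0.558  0.2384 0.0935]
gap [288.3 232.5] 0.79 [0.5423 0.1301 0.075 ]
fixture [289.2 258.4] 0.92 [0.5304 0.1094 0.    ]
```

View pics/wrist10.png

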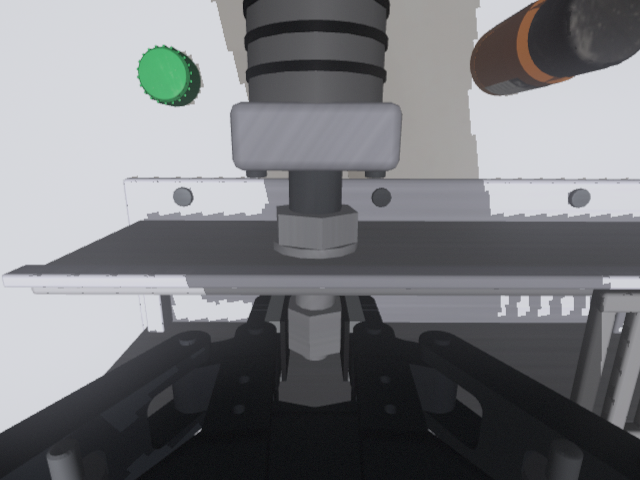

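View pics/scene10.png

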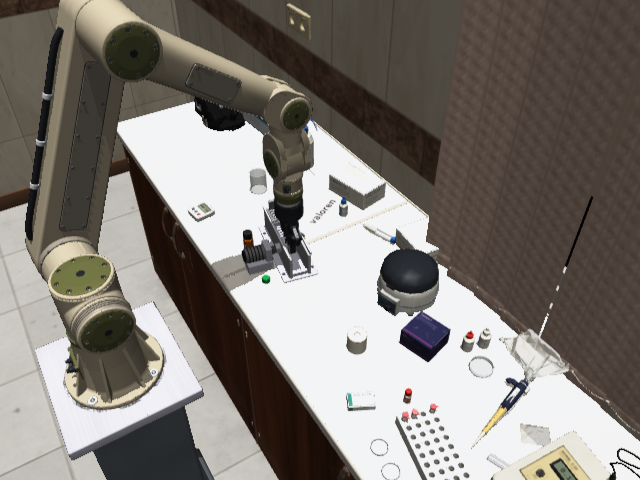

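The head hasn't moved in the grip: its corner edges are still at about (316,330). The nut at (316,228) has turned, and the bystanders are standing. I'll keep holding.

>>> drive_tool(motion=[{"jaw": 10, "dx": 0, "dy": 0, "dz": 0, "yaw": 0}, {"jaw": 10, "dx": 0, "dy": 0, "dz": 0, "yaw": 0}, {"jaw": 10, "dx": 0, "dy": 0, "dz": 0, "yaw": 0}, {"jaw": 10, "dx": 0, "dy": 0, "dz": 0, "yaw": 0}, {"jaw": 10, "dx": 0, "dy": 0, "dz": 0, "yaw": 0}, {"jaw": 10, "dx": 0, "dy": 0, "dz": 0, "yaw": 0}, {"jaw": 10, "dx": 0, "dy": 0, "dz": 0, "yaw": 0}, {"jaw": 10, "dx": 0, "dy": 0, "dz": 0, "yaw": 0}, {"jaw": 10, "dx": 0, "dy": 0, "dz": 0, "yaw": 0}, {"jaw": 10, "dx": 0, "dy": 0, "dz": 0, "yaw": 0}, {"jaw": 10, "dx": 0, "dy": 0, "dz": 0, "yaw": 0}, {"jaw": 10, "dx": 0, "dy": 0, "dz": 0, "yaw": 0}])

```text
t: 16.2
eef_pos: [0.5335, 0.109, 0.0307]
orientation: [[-0.981, 0.192, 0.001], [0.192, 0.981, 0.0], [-0.0, 0.0, -1.0]]
contact_force: [-0.9, 1.3, 5.0]
gripper_width: 0.0188
```

>>> drive_tool(motion=[{"jaw": 10, "dx": 0, "dy": 0, "dz": 0, "yaw": 0}, {"jaw": 10, "dx": 0, "dy": 0, "dz": 0, "yaw": 0}, {"jaw": 10, "dx": 0, "dy": 0, "dz": 0, "yaw": 0}, {"jaw": 10, "dx": 0, "dy": 0, "dz": 0, "yaw": 0}, {"jaw": 10, "dx": 0, "dy": 0, "dz": 0, "yaw": 0}, {"jaw": 10, "dx": 0, "dy": 0, "dz": 0, "yaw": 0}, {"jaw": 10, "dx": 0, "dy": 0, "dz": 0, "yaw": 0}, {"jaw": 10, "dx": 0, "dy": 0, "dz": 0, "yaw": 0}, {"jaw": 10, "dx": 0, "dy": 0, "dz": 0, "yaw": 0}, {"jaw": 10, "dx": 0, "dy": 0, "dz": 0, "yaw": 0}, {"jaw": 10, "dx": 0, "dy": 0, "dz": 0, "yaw": 0}, {"jaw": 10, "dx": 0, "dy": 0, "dz": 0, "yaw": 0}])

```text
t: 17.4
eef_pos: [0.5335, 0.109, 0.0307]
orientation: [[-0.981, 0.192, 0.0], [0.192, 0.981, 0.001], [-0.0, 0.001, -1.0]]
contact_force: [-1.9, 1.0, 4.7]
gripper_width: 0.0188
```

>>> drive_tool(motion=[{"jaw": 10, "dx": 0, "dy": 0, "dz": 0, "yaw": 0}, {"jaw": 10, "dx": 0, "dy": 0, "dz": 0, "yaw": 0}, {"jaw": 10, "dx": 0, "dy": 0, "dz": 0, "yaw": 0}, {"jaw": 10, "dx": 0, "dy": 0, "dz": 0, "yaw": 0}, {"jaw": 10, "dx": 0, "dy": 0, "dz": 0, "yaw": 0}, {"jaw": 10, "dx": 0, "dy": 0, "dz": 0, "yaw": 0}, {"jaw": 10, "dx": 0, "dy": 0, "dz": 0, "yaw": 0}, {"jaw": 10, "dx": 0, "dy": 0, "dz": 0, "yaw": 0}, {"jaw": 10, "dx": 0, "dy": 0, "dz": 0, "yaw": 0}, {"jaw": 10, "dx": 0, "dy": 0, "dz": 0, "yaw": 0}, {"jaw": 10, "dx": 0, "dy": 0, "dz": 0, "yaw": 0}, {"jaw": 10, "dx": 0, "dy": 0, "dz": 0, "yaw": 0}])

```text
t: 18.6
eef_pos: [0.5335, 0.109, 0.0307]
orientation: [[-0.981, 0.192, 0.001], [0.192, 0.981, 0.0], [-0.0, 0.001, -1.0]]
contact_force: [-1.6, 1.7, 5.2]
gripper_width: 0.0188
```

>>> drive_tool(motion=[{"jaw": 10, "dx": 0, "dy": 0, "dz": 0, "yaw": 0}, {"jaw": 10, "dx": 0, "dy": 0, "dz": 0, "yaw": 0}, {"jaw": 10, "dx": 0, "dy": 0, "dz": 0, "yaw": 0}, {"jaw": 10, "dx": 0, "dy": 0, "dz": 0, "yaw": 0}, {"jaw": 10, "dx": 0, "dy": 0, "dz": 0, "yaw": 0}, {"jaw": 10, "dx": 0, "dy": 0, "dz": 0, "yaw": 0}, {"jaw": 10, "dx": 0, "dy": 0, "dz": 0, "yaw": 0}, {"jaw": 10, "dx": 0, "dy": 0, "dz": 0, "yaw": 0}, {"jaw": 10, "dx": 0, "dy": 0, "dz": 0, "yaw": 0}, {"jaw": 10, "dx": 0, "dy": 0, "dz": 0, "yaw": 0}, {"jaw": 10, "dx": 0, "dy": 0, "dz": 0, "yaw": 0}, {"jaw": 10, "dx": 0, "dy": 0, "dz": 0, "yaw": 0}])

```text
t: 19.8
eef_pos: [0.5335, 0.109, 0.0307]
orientation: [[-0.981, 0.192, 0.001], [0.192, 0.981, 0.001], [-0.0, 0.001, -1.0]]
contact_force: [-1.6, 0.3, 5.7]
gripper_width: 0.0193
```

>>> drive_tool(motion=[{"jaw": 10, "dx": 0, "dy": 0, "dz": 0, "yaw": 0}, {"jaw": 10, "dx": 0, "dy": 0, "dz": 0, "yaw": 0}, {"jaw": 10, "dx": 0, "dy": 0, "dz": 0, "yaw": 0}, {"jaw": 10, "dx": 0, "dy": 0, "dz": 0, "yaw": 0}, {"jaw": 10, "dx": 0, "dy": 0, "dz": 0, "yaw": 0}, {"jaw": 10, "dx": 0, "dy": 0, "dz": 0, "yaw": 0}, {"jaw": 10, "dx": 0, "dy": 0, "dz": 0, "yaw": 0}, {"jaw": 10, "dx": 0, "dy": 0, "dz": 0, "yaw": 0}, {"jaw": 10, "dx": 0, "dy": 0, "dz": 0, "yaw": 0}, {"jaw": 10, "dx": 0, "dy": 0, "dz": 0, "yaw": 0}, {"jaw": 10, "dx": 0, "dy": 0, "dz": 0, "yaw": 0}, {"jaw": 10, "dx": 0, "dy": 0, "dz": 0, "yaw": 0}])

```text
t: 21.0
eef_pos: [0.5335, 0.109, 0.0307]
orientation: [[-0.981, 0.192, 0.001], [0.192, 0.981, 0.001], [-0.0, 0.001, -1.0]]
contact_force: [-1.4, 0.8, 5.6]
gripper_width: 0.019
```

```bash
python3 look.py wrist11
```

```text
21.0 [0.5335 0.109  0.0307] [-1.37  0.77  5.6 ] [  3.1  22.9 -20.3  46.8   0.   14.2]
bolt_head [317.9 322.1] 0.58 [0.5339 0.1099 0.05  ]
fixture [314.1 274.7] 0.76 [0.5337 0.1085 0.    ]
```

>>> drive_tool(motion=[{"jaw": 10, "dx": 0, "dy": 0, "dz": 0, "yaw": 0}, {"jaw": 10, "dx": 0, "dy": 0, "dz": 0, "yaw": 0}, {"jaw": 10, "dx": 0, "dy": 0, "dz": 0, "yaw": 0}, {"jaw": 10, "dx": 0, "dy": 0, "dz": 0, "yaw": 0}, {"jaw": 10, "dx": 0, "dy": 0, "dz": 0, "yaw": 0}, {"jaw": 10, "dx": 0, "dy": 0, "dz": 0, "yaw": 0}, {"jaw": 10, "dx": 0, "dy": 0, "dz": 0, "yaw": 0}, {"jaw": 10, "dx": 0, "dy": 0, "dz": 0, "yaw": 0}, {"jaw": 10, "dx": 0, "dy": 0, "dz": 0, "yaw": 0}, {"jaw": 10, "dx": 0, "dy": 0, "dz": 0, "yaw": 0}, {"jaw": 10, "dx": 0, "dy": 0, "dz": 0, "yaw": 0}, {"jaw": 10, "dx": 0, "dy": 0, "dz": 0, "yaw": 0}])

```text
t: 22.45
eef_pos: [0.5335, 0.109, 0.0307]
orientation: [[-0.981, 0.192, 0.001], [0.192, 0.981, 0.001], [-0.0, 0.001, -1.0]]
contact_force: [-1.3, 1.1, 5.7]
gripper_width: 0.0185
```

```bash
python3 look.py wrist12; python3 - <<'E'
import cv2,numpy as np
n=["wrist9","wrist10","wrist11","wrist12"]
I=[cv2.imread(f"pics/{a}.png") for a in n]
cv2.imwrite("pics/cmp.png",np.hstack([cv2.resize(i[195:375,265:365],None,fx=2,fy=2) for i in I]))
for a,b in ((0,1),(1,2),(2,3)):
    d=cv2.absdiff(I[a],I[b]).mean(2);print(n[a],n[b],"nut",d[200:255,270:362].mean().round(2),"head",d[298:360,285:348].mean().round(2))
E
python3 look.py side12 side
```

```text
22.45 [0.5335 0.109  0.0307] [-1.29  1.09  5.73] [  3.1  22.9 -20.3  46.8   0.   14.2]
bolt_head [314.7 319.1] 0.72 [0.5324 0.1089 0.05  ]
bolt_head [502.3  56.3] 0.42 [0.4552 0.1835 0.05  ]
fixture [315.4 276.8] 0.62 [0.5349 0.1089 0.    ]
wrist9 wrist10 nut 10.14 head 0.82
wrist10 wrist11 nut 6.97 head 1.04
wrist11 wrist12 nut 0.74 head 0.82
22.7 [0.5335 0.109  0.0307] [-1.02  0.89  5.43] [  3.1  22.9 -20.3  46.8   0.   14.2]
grille_tab [421.2 389.8] 0.63 [0.4195 0.494  0.0935]
grille_tab [331.1 282.9] 0.56 [0.5704 0.244  0.0935]
gap [349.1 258.8] 0.97 [0.5335 0.1363 0.075 ]
bolt_head [349.1 259. ] 0.54 [0.5325 0.1041 0.05  ]
fixture [349.3 279. ] 0.69 [0.5297 0.1164 0.    ]
```

View pics/cmp.png

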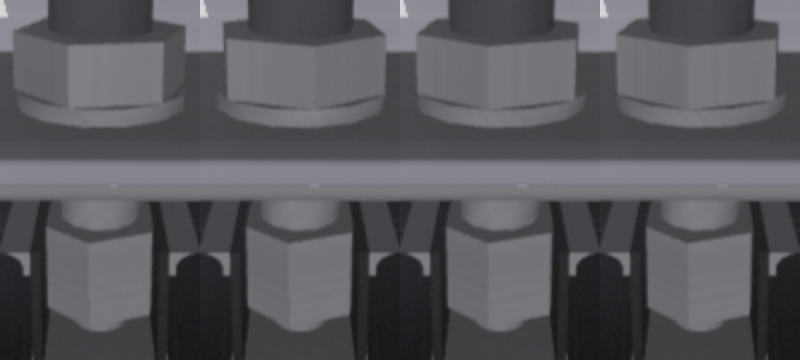

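View pics/side12.png

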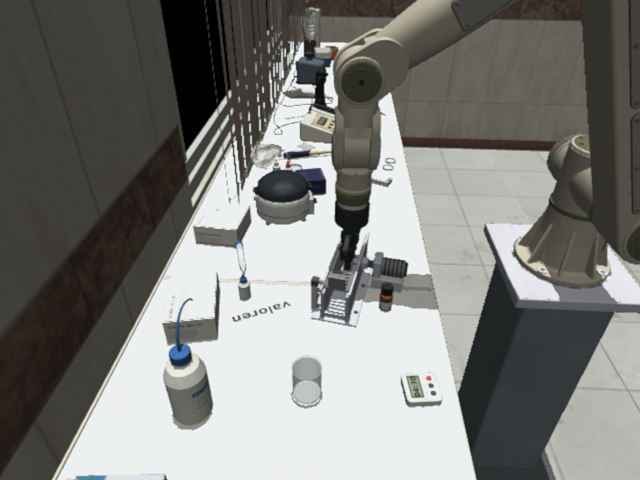

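The nut has stopped: frames 11 and 12 match to within noise, and the head stayed still throughout. The side view shows the guard at the open end near (340,295) and all bystanders standing. I'm handing in with the grip held.

```bash
python3 -c "
from plant import ticket;print(ticket.finish_job())"
```

```text
the job is handed in; nothing more can be done
None
```

The job is handed in at about 23 s, with the bolt head still gripped, the nut tight and the guard latched open.

- **Guard:** I pushed the tab +y with shut fingers. The resistance rose to about 6 N and then fell to zero as the guard snapped clear of the fingers. Its travel measured about 109.6 mm, and it was still at the open end in the last side view.
- **Bolt head:** I gripped it from above at a 75 N setting for about 12 s. The finger reading was about 19 mm, against 20 mm across the flats. The pictures show that the head did not turn while the nut did. The last two wrist pictures, 1.45 s apart, show the nut stopped.
- **Forces and surroundings:** The largest contact-force reading was about 7 N. The bystanders I could see in the last side view (vial, beaker, timer, dropper bottle, gauze roll) were standing, and the green cap in the last wrist view was undisturbed.

**Checks that failed or disagreed:**
- The first move call was refused because its rows left out some keys; nothing moved.
- In the last side view the detector's best match for the tab was false, at the timer. Its second match, 0.244 m in y, agrees with the open guard.

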